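Count three test coupons into the tray and set it on the lab jack

ROBOT

A 6-joint arm with a two-finger parallel gripper is mounted at the origin on the work surface. World frame = base frame: x ahead of the robot, y to its left, z up, the work surface at z = 0. Lengths are in m, angles in rad, forces in N, time in s.
With the tool pointing down it reaches from about 0.35 to 0.975 m from the base axis. Payload 4.9 kg.
Tool frame: the origin (TCP) lies midway between the tips of the shut fingers; the grasp point (between the pads) lies 19 mm behind it; z points along the fingers, y is the line along which they close (so a half turn about z gives the same grasp; the last joint's range is limited). The gripper opens to 85 mm and grips with 20 to 120 N. Pads are 22 mm wide; open, the fingers measure 114 mm over their backs; the gripper's body (76 mm by 85 mm) begins 54 mm behind the grasp point. The pads swing forward as they close: fully open they stand 13 mm farther back than shut.
Start: joints at [0.993, 0.053, 1.613, -0, 1.476, -0.119], TCP at [0.277, 0.56, 0.231] pointing down, gripper open.
Joint ranges: [-3.01, 3.01], [-1.01, 2.22], [0.06, 2.58], [-1.02, 4.17], [0.09, 2.62], [-3.14, 3.14]. Speed limits (rad/s): [2.57, 2.57, 3.14, 3.14, 3.14, 3.14].

INTERFACE

Orientations are given as a rotation vector (axis times angle).
In Python, from station import ctrl gives the robot as it stands.
- The arm moves only by the tool step_arm, never from a script. Its argument "targets" is a list of rows, each an object with "travel": the shift along the world's x, y, z as a fraction of full scale, a list of three; "angular": the turn, a rotation vector about the world's x, y, z as a fraction of full scale, a list of three; "gripper": the opening, from 0 (shut) to 1 (fully open). In form: [{"travel": [x, y, z], "angular": [rx, ry, rz], "gripper": gripper}, ...]. A call has 1 to 10 rows; each row is the pose to reach, as a shift and turn from the pose commanded when the call began; what a row does not reach only later rows make up. Full scale, the value 1, is 0.6 m for a shift and pi/4 rad for a turn. A row lasts 1/10 s, in which the tool goes at most 50 mm and 8.59 degrees, less where a joint would pass 70% of its speed; a pose out of reach is approached as far as the arm can. A call with a number of a shift or a turn outside -1 to 1 is refused whole. A call with a gripper value outside its range is refused whole. The fingers move at their own pace and stop on an object; "squeeze" is the grip in N (left out, the last holds). Time passes only in rows, so rows that repeat a pose let the fingers close. It gives the time, the measured TCP pose, the force, the opening and the grip force at its end, in the units of the state.
- ctrl.get_obs(): the state, without advancing time (a new reading comes with each control period).
- ctrl.get_image(name): name is "side" or "top" or "wrist"; returns a dict with "img" (384x512x3 uint8, red, green, blue), "fx", "fy", "cx", "cy" (pixels), "rvec" (rotation vector, rad) and "tvec" (3), from world to camera coordinates, as OpenCV has them. Camera axes: x right, y down, z forward; pixel columns grow to the right and rows downward; lengths in m; the calibration is good to about 2 mm. A picture is of the moment at which its call begins. There is no depth.
- ctrl.finish_job(): hands the job in; it is judged then, once.
The state is a dict: "t": time; "q": joint angles; "dq": joint speeds; "effort": joint torques, N m; "tool_pos": TCP position; "tool_rot": TCP orientation; "contact_force": force on the tool from outside, world axes, zero at the start; "wrist_torque": the same for the moment, N m; "opening": finger opening in m; "grip_force": force on a finger pad.
Only numpy, scipy, OpenCV 4.12 (cv2) and the standard library are available. Lean on these libraries where they do the work, as an engineer would, in place of code of your own. Each camera call takes 0.05 s, during which the arm holds its last target. There are 200 camera calls.

TASK

Press the dispenser's sprung lever fully down three times, letting it come back up each time, so that exactly three coupons drop into the tray. Draw the tray by its tab, without lifting it, right out of the bay on to the bench and let go; then take it across its side walls and set it down level, with its three coupons, centred between the ribs on the lab jack. Leave the screwdriver, clamp boss, brass power meter and foot switch where they are.

Things in the scene. Friction and masses are not known exactly. Their poses are not given: they have to be found in the camera images.
- dispenser: Grey and aluminium coupon dispenser, fixed, origin on the bench surface, front = its -x, z up; lever on its +y side. Grey housing behind (x +70 to +140, y -45 to +45, top z 78 mm). Each full lever press pushes the lowest coupon out of the magazine; it drops into the docked tray; the stack drops by one once the lever is back up.
- magazine (a point): Centre of the open top of the square aluminium magazine that holds the stack of five coupons; dispenser frame x +45, y 0, z 122 mm. Its outside is 48 x 47 mm.
- bay (a point): Middle of the front of the tray bay, on the bench: dispenser frame x -55, y 0, z 0. The bay has no floor; the tray slides straight out of it along the dispenser's -x. Side rails 30 mm high, inner faces at y -32 and +32, begin here; a clear hood covers it from 17 mm further in (outside y -37 to +37, top z 78, opening under it 50 mm high).
- lever (a joint): Angle of the sprung lever: 0 = up at rest, 0.43 rad = fully down (stop). A coupon falls at about 0.26 to 0.32 rad. The spring needs about 4 N on the pad to begin and 8 N at the bottom, and brings the lever back up by itself within about 0.5 s.
- pad (a point): Centre of the top of the lever's white press pad (36 x 36 x 10 mm). At rest 112 mm above the bench, at x -57, y +100 mm in the dispenser's frame; it goes almost straight down by 57 mm to the stop (pivot at x +75, z 85 mm, arm 135 mm).
- tray: Open steel tray, outside 95 (x) x 56 (y) x 24 mm high, walls and floor 3 mm, about 0.2 kg, origin at the centre of its underside. At the start it is docked in the dispenser's bay, its centre at about x -8, y 0 in the dispenser's frame, axes as the dispenser's, its tab to the front (-x); there only the tab can be gripped.
- tab: Upright flat pull tab on the middle of the tray's -x end (part of the tray; same origin and axes as the tray): tray x -47.5 to -92.5, 8 mm thick (y), 30 mm high. It is for drawing the tray along the bench, not for lifting.
- tab_grip (a point): Centre of the top edge of the pull tab where it is gripped: tray frame x -76, y 0, z 30 mm.
- jack_top (a point): Centre of the upper plate of the fixed lab jack (two blue-grey plates 160 x 140 mm, scissor links, round black knob on its -x side), 70 mm above the bench. Two low ribs (120 mm long in x, 5 mm high, inner faces at y -34 and +34 mm in this frame) run along x: the tray stands between them, either way round.
- coupon1: Plain aluminium disc, 36 mm diameter, 10 mm thick, 27 g, origin at the centre of its underside; number 1 from the bottom of the stack in the magazine at the start.
- coupon2: Plain aluminium disc, 36 mm diameter, 10 mm thick, 27 g, origin at the centre of its underside; number 2 from the bottom of the stack in the magazine at the start.
- coupon3: Plain aluminium disc, 36 mm diameter, 10 mm thick, 27 g, origin at the centre of its underside; number 3 from the bottom of the stack in the magazine at the start.
- coupon4: Plain aluminium disc, 36 mm diameter, 10 mm thick, 27 g, origin at the centre of its underside; number 4 from the bottom of the stack in the magazine at the start.
- coupon5: Plain aluminium disc, 36 mm diameter, 10 mm thick, 27 g, origin at the centre of its underside; number 5 from the bottom of the stack in the magazine at the start.
- screwdriver: Wooden-handled screwdriver, 160 mm, lying on the bench near the middle line of the bench: bystander.
- clamp_boss: Dark steel clamp boss with a short wing screw, about 75 x 30 x 30 mm, near the middle line of the bench: bystander; origin at its underside.
- power_meter: Brass-coloured stepped block, 100 x 80 x 38 mm, towards the right: bystander; origin at its underside.
- foot_switch: Grey foot switch with a black rubber top, 100 x 75 x 32 mm, towards the left: bystander; origin at its underside.
There are look-alikes about, which are no part of the job. There is more than one size of the tray; the one meant has the size given above.

How it is judged:
On the way, in this order (a step that is already met when the one before it is completed fails the run):
1. One coupon dispensed into the docked tray, with the lever back up (x of coupon1 in the frame of tray between -0.0475 and 0.0475 m and y of coupon1 in the frame of tray between -0.028 and 0.028 m and z of coupon1 in the frame of tray between -0.002 and 0.04 m and value of joint lever below 0.06 rad and x of tray in the frame of dispenser above -0.03 m), for 0.1 s.
2. Two coupons dispensed into the docked tray, with the lever back up (x of coupon2 in the frame of tray between -0.0475 and 0.0475 m and y of coupon2 in the frame of tray between -0.028 and 0.028 m and z of coupon2 in the frame of tray between -0.002 and 0.04 m and value of joint lever below 0.06 rad and x of tray in the frame of dispenser above -0.03 m), for 0.1 s.
3. Three coupons dispensed into the docked tray, with the lever back up (x of coupon3 in the frame of tray between -0.0475 and 0.0475 m and y of coupon3 in the frame of tray between -0.028 and 0.028 m and z of coupon3 in the frame of tray between -0.002 and 0.04 m and value of joint lever below 0.06 rad and x of tray in the frame of dispenser above -0.03 m), for 0.1 s.
4. The tray is drawn out of the bay, standing on the bench and let go of (x of tray in the frame of dispenser below -0.085 m and height (world z) of tray below 0.005 m and contact force between the fingers and tray below 0.1 N and linear speed of tray below 0.02 m/s), for 0.2 s.
At the end, for the whole second after the job is handed in: Tray at rest on the jack plate between the ribs (30 mm along, 8 mm across, 3 mm in height, turned under 0.12 rad, either way round; tilt under 0.06 rad) with coupons 1 to 3 in it; coupons 4 and 5 in the magazine; lever up (under 0.06 rad) (x of tray in the frame of jack_top between -0.03 and 0.03 m and y of tray in the frame of jack_top between -0.008 and 0.008 m and z of tray in the frame of jack_top between -0.003 and 0.003 m and angle between tray's own z axis and vertical below 0.06 rad and angle between the x axis of tray and the x axis of jack_top, either way round below 0.12 rad and linear speed of tray below 0.02 m/s and x of coupon1 in the frame of tray between -0.0475 and 0.0475 m and y of coupon1 in the frame of tray between -0.028 and 0.028 m and z of coupon1 in the frame of tray between -0.002 and 0.04 m and x of coupon2 in the frame of tray between -0.0475 and 0.0475 m and y of coupon2 in the frame of tray between -0.028 and 0.028 m and z of coupon2 in the frame of tray between -0.002 and 0.04 m and x of coupon3 in the frame of tray between -0.0475 and 0.0475 m and y of coupon3 in the frame of tray between -0.028 and 0.028 m and z of coupon3 in the frame of tray between -0.002 and 0.04 m and value of joint lever below 0.06 rad and z of each of coupon4, coupon5 in the frame of dispenser above 0.047 m and x of coupon4 in the frame of dispenser between 0.035 and 0.055 m and x of coupon5 in the frame of dispenser between 0.035 and 0.055 m); the robot touches nothing.
It fails at once if a fourth coupon is pushed out of the magazine (z of coupon4 in the frame of dispenser below 0.045 m or x of coupon4 in the frame of dispenser below 0.02 m).
It fails at once if the tray is lifted by its tab (contact force between the fingers and tab above 0.5 N and height (world z) of tray above 0.02 m).
It fails at once if a bystander is shifted by more than 30 mm (distance of any of screwdriver, clamp_boss, power_meter, foot_switch from where it was at the start of the episode above 0.03 m).
It also fails if it takes over 66 s, if anything falls off the work surface, if the arm or the gripper's body presses on something with over 40 N, if the wrist force passes 120 N, or if a joint passes its speed limit or range.

## Working session

There is one attempt and no reset: what is moved stays moved. The work goes in short steps, Python scripts to look and compute and a tool call to move; the robot and the scene stay as the last step left them, time stands still between calls to the robot, and variables do not carry over. Pictures are saved under pics/ and viewed, at most 13 in all, crops included, and the job is handed in when it is done.

Besides the shell and the picture viewer there is one more tool, called after "Request:" as name(argument=value, ...), one argument or row to a line, values as JSON. step_arm: Moves the arm, as the interface text tells. Its arguments: {"type":"object","properties":{"targets":{"type":"array"},"squeeze":{"type":"number"}},"required":["targets"]}

```bash
mkdir -p pics; ls
cat > h.py <<'E'
from station import ctrl
import numpy as np, cv2
def shot(name,fn=None):
    d=ctrl.get_image(name); np.save(f'pics/{name}.npy',d,allow_pickle=True)
    if fn: cv2.imwrite('pics/'+fn,d['img'][:,:,::-1])
    return d
def load(name): return np.load(f'pics/{name}.npy',allow_pickle=True).item()
def K(d): return np.array([[d['fx'],0,d['cx']],[0,d['fy'],d['cy']],[0,0,1.]])
def back(d,uv,z):
    R=cv2.Rodrigues(np.array(d['rvec'],float))[0]; t=np.array(d['tvec'],float)
    c=-R.T@t; r=R.T@np.linalg.inv(K(d))@np.array([uv[0],uv[1],1.]); return c+r*(z-c[2])/r[2]
def proj(d,P): return cv2.projectPoints(np.array(P,float).reshape(-1,3),np.array(d['rvec'],float),np.array(d['tvec'],float),K(d),None)[0].reshape(-1,2)
E
python3 - <<'E'
from h import *
a=shot('top');b=shot('side')
for n,d in(('top',a),('side',b)):
    cv2.imwrite(f'pics/{n}0.png',cv2.resize(d['img'][:,:,::-1],(800,600),interpolation=cv2.INTER_CUBIC))
    print(n,d['fx'],d['cx'],d['cy'],back(d,(256,192),0))
E
```

```text
pics
top 409.28551363906814 259.0857044838426 188.49738036317942 [0.56528747 0.01496265 0.        ]
side 492.45051828794726 237.45566203162096 188.90114485961723 [0.68680838 0.03610443 0.        ]
```

View pics/top0.png

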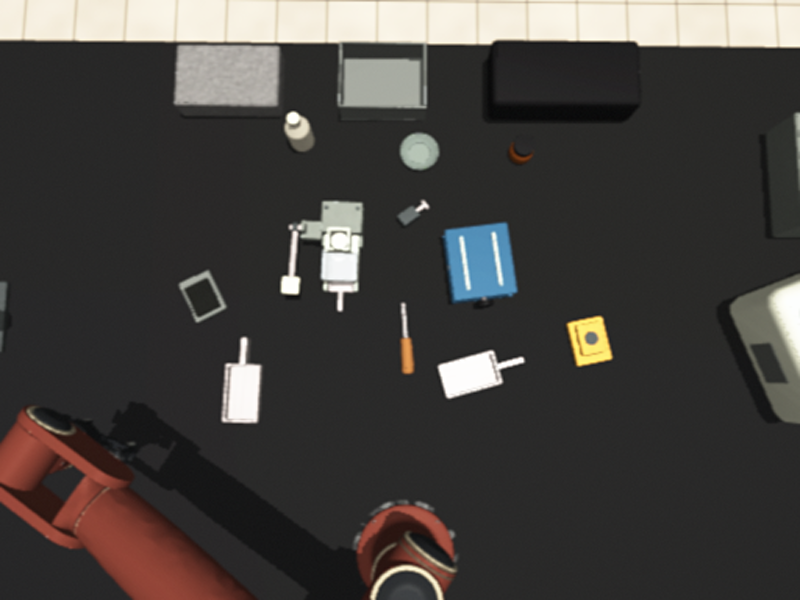

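View pics/side0.png

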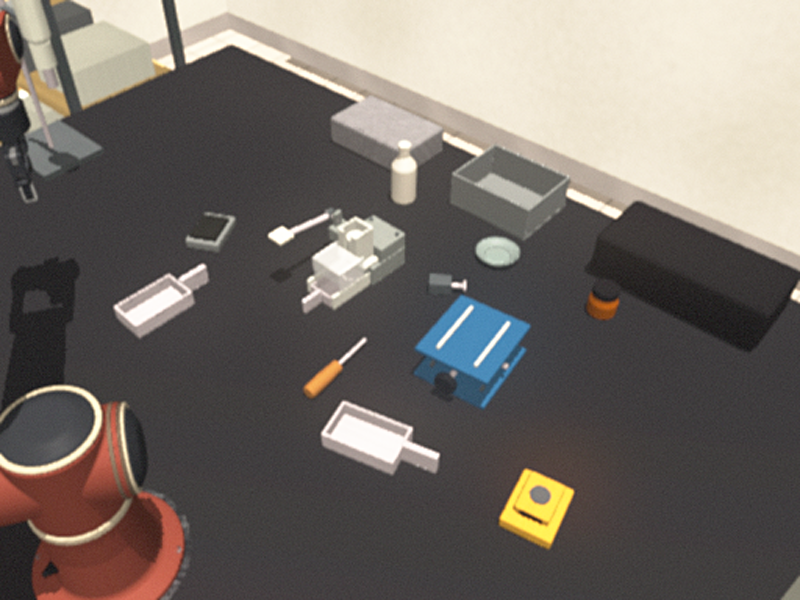

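The top view shows the robot below, with x up and y to the left. Tray candidates in the top view are:
- the docked tray, whose tab is at (340,300)
- a loose tray at (242,392)
- a loose tray at (470,374)

I choose the docked one. The dispenser is at (340,250), the lever pad at (290,285) and the jack at (480,262). Next I take a close crop.

Run:
```python
from h import *
a=load('top')['img'][:,:,::-1]
L=a[125:205,175:240]; R=a[135:205,275:340]
L=cv2.resize(L,None,fx=6,fy=6,interpolation=cv2.INTER_CUBIC);R=cv2.resize(R,None,fx=6,fy=6,interpolation=cv2.INTER_CUBIC)
o=np.zeros((480,780,3),np.uint8);o[:,:390]=L;o[:420,390:]=R
cv2.imwrite('pics/crop1.png',o)
```

```text
(no output)
```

View pics/crop1.png

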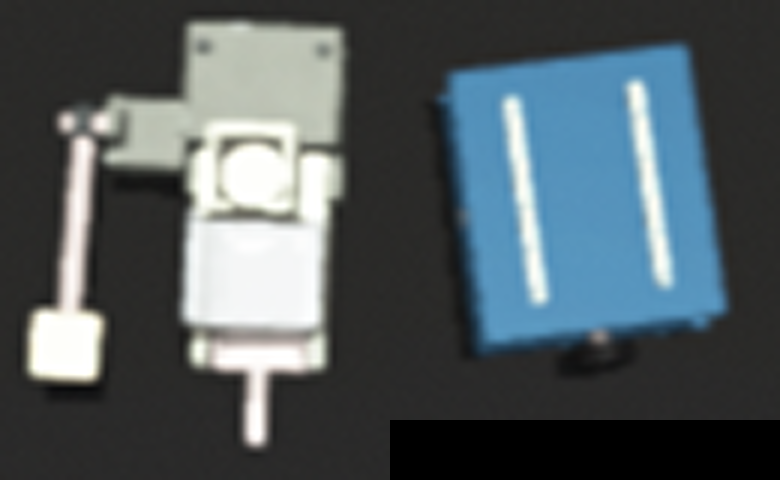

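The crop shows the dispenser with its front (-x) down. The magazine is at (251,170), the pad at (66,346) and the tab end at (256,442). The jack's corners are (447,72), (688,43), (728,313) and (480,352), with its knob at the bottom.

```bash
cat > fit.py <<'E'
from h import *
from scipy.optimize import least_squares
def fit(d,pts,x0):
    P=np.array([p[0] for p in pts])/1000.; U=np.array([p[1] for p in pts])
    def w(p):
        c,s=np.cos(p[2]),np.sin(p[2]); return np.c_[p[0]+c*P[:,0]-s*P[:,1],p[1]+s*P[:,0]+c*P[:,1],P[:,2]]
    r=least_squares(lambda p:(proj(d,w(p))-U).ravel(),x0,loss='soft_l1')
    print(np.round(r.x,4),'res',np.round(proj(d,w(r.x))-U,1).tolist()); return r.x
def W(p,l):
    c,s=np.cos(p[2]),np.sin(p[2]); return np.round([p[0]+c*l[0]-s*l[1],p[1]+s*l[0]+c*l[1]],4)
E
python3 - <<'E'
from fit import *
d=load('top')
f=lambda X,Y:(175+X/6-.42,125+Y/6-.42)
g=lambda X,Y:(275+(X-390)/6-.42,135+Y/6-.42)
D=fit(d,[((140,45,78),f(187,22)),((140,-45,78),f(343,28)),((45,0,122),f(251.5,170)),((-57,100,112),f(66,346)),((-100.5,0,30),f(256,441))],[.6,.1,0])
J=fit(d,[((80,70,70),g(447,72)),((80,-70,70),g(688,43)),((-80,-70,70),g(728,313)),((-80,70,70),g(480,352)),((60,36.5,75),g(513,97)),((-60,36.5,75),g(540,304)),((60,-36.5,75),g(636,82)),((-60,-36.5,75),g(665,287))],[.6,-.1,0])
print('pad',W(D,(-.057,.1)),'tab',W(D,(-.084,0)),'bay',W(D,(-.055,0)))
np.save('DJ.npy',[D,J]); o=ctrl.get_obs(); print(o['tool_pos'],o['tool_rot'],o['opening'],o['t'])
s=load('side');c=lambda l:proj(s,[*W(D,l[:2]),l[2]]).round(1)*800/512
print('side: mag',c((.045,0,.122)),'pad',c((-.057,.1,.112)),'tab',c((-.1005,0,.03)),'jack',proj(s,[*J[:2],.07])*800/512)
from scipy.spatial.transform import Rotation as R
print(R.from_rotvec(o['tool_rot']).as_matrix().round(3))
for n,px in(('screw',(407,340)),('boss',(413,212)),('pm',(590,341)),('fs',(202,296)),('trayA',(242,392)),('trayB',(470,374))): print(n,back(d,np.array(px)*.64,.015).round(3))
E
```

```text
[ 0.6385  0.1501 -0.0231] res [[0.2, 0.1], [-0.1, -0.1], [-0.1, -0.2], [0.1, -0.0], [-0.1, 0.3]]
[ 0.6469 -0.1636  0.1316] res [[0.4, 0.3], [-0.3, 0.4], [-0.4, 0.2], [1.0, -1.3], [-0.3, 0.3], [-0.1, -0.4], [-0.1, 0.2], [-0.0, -0.2]]
pad [0.5838 0.2513] tab [0.5545 0.152 ] bay [0.5835 0.1513]
[0.27645433 0.55991754 0.2301887 ] [-7.14206431e-01 -3.05864119e+00  2.68448220e-03] 0.08514707881411038 0.1
side: mag [[355.15625 227.65625]] pad [[280.78125 233.90625]] tab [[302.5     300.78125]] jack [[472.99492043 335.81532613]]
[[-0.897  0.443 -0.001]
 [ 0.443  0.897 -0.002]
 [ 0.    -0.002 -1.   ]]
screw [ 0.472 -0.002  0.015]
boss [ 0.771 -0.014  0.015]
pm [ 0.472 -0.42   0.015]
fs [0.569 0.47  0.015]
trayA [0.352 0.37  0.015]
trayB [ 0.396 -0.145  0.015]
```

The residuals are small, and the side view agrees with the fit. Next I move above the pad with the fingers shut.

Request:
step_arm(
  targets=[
    {"travel":[0.512,-0.514,-0.11],"angular":[0,0,0.555],"gripper":0},
    {"travel":[0.512,-0.514,-0.11],"angular":[0,0,0.555],"gripper":0},
    {"travel":[0.512,-0.514,-0.11],"angular":[0,0,0.555],"gripper":0},
    {"travel":[0.512,-0.514,-0.11],"angular":[0,0,0.555],"gripper":0},
    {"travel":[0.512,-0.514,-0.11],"angular":[0,0,0.555],"gripper":0},
    {"travel":[0.512,-0.514,-0.11],"angular":[0,0,0.555],"gripper":0},
    {"travel":[0.512,-0.514,-0.11],"angular":[0,0,0.555],"gripper":0},
    {"travel":[0.512,-0.514,-0.11],"angular":[0,0,0.555],"gripper":0},
    {"travel":[0.512,-0.514,-0.11],"angular":[0,0,0.555],"gripper":0},
    {"travel":[0.512,-0.514,-0.11],"angular":[0,0,0.555],"gripper":0},
  ],
)

```text
t: 1.1
tool_pos: [0.5863, 0.2474, 0.1633]
tool_rot: [-0.046, -3.14, 0.003]
contact_force: [-1.1, 0.5, -0.1]
opening: -0.0
grip_force: 0.0
```

Request:
step_arm(
  targets=[
    {"travel":[0,0,0],"angular":[0,0,0],"gripper":0},
    {"travel":[0,0,0],"angular":[0,0,0],"gripper":0},
  ],
)

```text
t: 1.3
tool_pos: [0.5833, 0.2526, 0.1651]
tool_rot: [-0.035, -3.141, -0.0]
contact_force: [0.5, -0.1, 0.1]
opening: -0.0
grip_force: 0.0
```

Request:
step_arm(
  targets=[
    {"travel":[0,0,-0.07],"angular":[0,0,0],"gripper":0},
    {"travel":[0,0,-0.09],"angular":[0,0,0],"gripper":0},
    {"travel":[0,0,-0.115],"angular":[0,0,0],"gripper":0},
    {"travel":[0,0,-0.14],"angular":[0,0,0],"gripper":0},
    {"travel":[0,0,-0.16],"angular":[0,0,0],"gripper":0},
    {"travel":[0,0,-0.175],"angular":[0,0,0],"gripper":0},
    {"travel":[0,0,-0.18],"angular":[0,0,0],"gripper":0},
    {"travel":[0,0,-0.18],"angular":[0,0,0],"gripper":0},
    {"travel":[0,0,-0.18],"angular":[0,0,0],"gripper":0},
  ],
)

```text
t: 2.2
tool_pos: [0.5838, 0.2532, 0.0596]
tool_rot: [0.033, 3.141, 0.0]
contact_force: [-4.5, -1.1, 8.1]
opening: -0.0003
grip_force: 4.6
```

Request:
step_arm(
  targets=[
    {"travel":[0,0,-0.006],"angular":[0,0,0],"gripper":0},
    {"travel":[0,0,-0.006],"angular":[0,0,0],"gripper":0},
    {"travel":[0,0,0.05],"angular":[0,0,0],"gripper":0},
    {"travel":[0,0,0.12],"angular":[0,0,0],"gripper":0},
    {"travel":[0,0,0.18],"angular":[0,0,0],"gripper":0},
    {"travel":[0,0,0.18],"angular":[0,0,0],"gripper":0},
    {"travel":[0,0,0.18],"angular":[0,0,0],"gripper":0},
    {"travel":[0,0,0.18],"angular":[0,0,0],"gripper":0},
    {"travel":[0,0,0.18],"angular":[0,0,0],"gripper":0},
    {"travel":[0,0,0.18],"angular":[0,0,0],"gripper":0},
  ],
)

```text
t: 3.2
tool_pos: [0.5831, 0.2518, 0.1635]
tool_rot: [-0.036, -3.139, 0.001]
contact_force: [0.2, -0.1, 0.8]
opening: 0.0002
grip_force: 0.0
```

Run:
```python
from h import *
a=shot('top')['img'][125:205,175:240,::-1];b=shot('side')['img'][125:205,165:265,::-1]
z=lambda i,k:cv2.resize(i,None,fx=k,fy=k,interpolation=cv2.INTER_CUBIC)
o=np.zeros((400,800,3),np.uint8);o[:,:325]=z(a,5);o[:376,330:800]=z(b,4.7)[:,:470];cv2.imwrite('pics/p1.png',o)
```

```text
(no output)
```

View pics/p1.png

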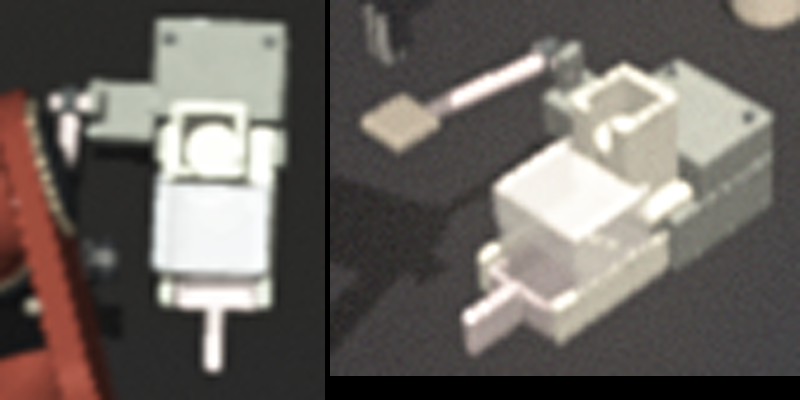

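The lever is back up in the side crop at (400,122), and the stack now sits lower in the magazine at (620,110). I go on to the second press.

Request:
step_arm(
  targets=[
    {"travel":[0,0,-0.07],"angular":[0,0,0],"gripper":0},
    {"travel":[0,0,-0.09],"angular":[0,0,0],"gripper":0},
    {"travel":[0,0,-0.115],"angular":[0,0,0],"gripper":0},
    {"travel":[0,0,-0.14],"angular":[0,0,0],"gripper":0},
    {"travel":[0,0,-0.16],"angular":[0,0,0],"gripper":0},
    {"travel":[0,0,-0.175],"angular":[0,0,0],"gripper":0},
    {"travel":[0,0,-0.182],"angular":[0,0,0],"gripper":0},
    {"travel":[0,0,-0.184],"angular":[0,0,0],"gripper":0},
    {"travel":[0,0,-0.184],"angular":[0,0,0],"gripper":0},
    {"travel":[0,0,-0.184],"angular":[0,0,0],"gripper":0},
  ],
)

```text
t: 4.3
tool_pos: [0.5849, 0.2519, 0.0573]
tool_rot: [0.036, 3.14, -0.001]
contact_force: [-3.0, -2.5, 9.0]
opening: -0.0003
grip_force: 4.7
```

Request:
step_arm(
  targets=[
    {"travel":[0,0,0.06],"angular":[0,0,0],"gripper":0},
    {"travel":[0,0,0.12],"angular":[0,0,0],"gripper":0},
    {"travel":[0,0,0.184],"angular":[0,0,0],"gripper":0},
    {"travel":[0,0,0.184],"angular":[0,0,0],"gripper":0},
    {"travel":[0,0,0.184],"angular":[0,0,0],"gripper":0},
    {"travel":[0,0,0.184],"angular":[0,0,0],"gripper":0},
    {"travel":[0,0,0.184],"angular":[0,0,0],"gripper":0},
    {"travel":[0,0,0.184],"angular":[0,0,0],"gripper":0},
    {"travel":[0,0,0.184],"angular":[0,0,0],"gripper":0},
  ],
)

```text
t: 5.2
tool_pos: [0.5835, 0.2518, 0.1641]
tool_rot: [-0.036, -3.14, 0.001]
contact_force: [-0.2, 0.3, -0.7]
opening: 0.0
grip_force: 0.0
```

Run:
```python
from h import *
im=cv2.imread('pics/side0.png');c0=cv2.resize(im[195:320,260:420],(400,312))
old=cv2.imread('pics/p1.png')
b=shot('side')['img'][125:205,165:265,::-1]
z=lambda i,k:cv2.resize(i,None,fx=k,fy=k,interpolation=cv2.INTER_CUBIC)
a=cv2.resize(im,(512,384))[140:175,210:245]
l=[z(a,7.4),z(b[15:50,45:80],7.4)]
o=old[:,330:800][70:235,212:376]; l.insert(1,cv2.resize(o,(259,259)))
cv2.imwrite('pics/p2.png',np.hstack([cv2.resize(x,(259,259)) for x in l]))
```

```text
(no output)
```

View pics/p2.png

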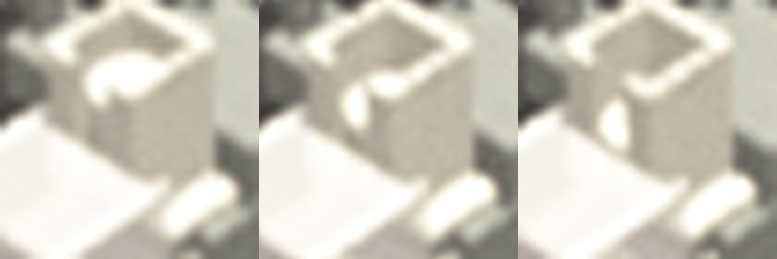

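The three panels are before, after press 1 and after press 2. The coupon top drops by one thickness each time, from (120,75) to (375,95) to (615,120), so two coupons are out. I make the third press.

Request:
step_arm(
  targets=[
    {"travel":[0,0,-0.07],"angular":[0,0,0],"gripper":0},
    {"travel":[0,0,-0.09],"angular":[0,0,0],"gripper":0},
    {"travel":[0,0,-0.115],"angular":[0,0,0],"gripper":0},
    {"travel":[0,0,-0.14],"angular":[0,0,0],"gripper":0},
    {"travel":[0,0,-0.16],"angular":[0,0,0],"gripper":0},
    {"travel":[0,0,-0.175],"angular":[0,0,0],"gripper":0},
    {"travel":[0,0,-0.182],"angular":[0,0,0],"gripper":0},
    {"travel":[0,0,-0.184],"angular":[0,0,0],"gripper":0},
    {"travel":[0,0,-0.184],"angular":[0,0,0],"gripper":0},
    {"travel":[0,0,-0.184],"angular":[0,0,0],"gripper":0},
  ],
)

```text
t: 6.25
tool_pos: [0.585, 0.2519, 0.0574]
tool_rot: [0.036, 3.14, -0.001]
contact_force: [-3.3, -1.9, 8.9]
opening: 0.0
grip_force: 4.6
```

Request:
step_arm(
  targets=[
    {"travel":[0,0,0.06],"angular":[0,0,0],"gripper":0},
    {"travel":[0,0,0.12],"angular":[0,0,0],"gripper":0},
    {"travel":[0,0,0.184],"angular":[0,0,0],"gripper":0},
    {"travel":[0,0,0.184],"angular":[0,0,0],"gripper":0},
    {"travel":[0,0,0.184],"angular":[0,0,0],"gripper":0},
    {"travel":[0,0,0.184],"angular":[0,0,0],"gripper":0},
    {"travel":[0,0,0.184],"angular":[0,0,0],"gripper":0},
    {"travel":[0,0,0.184],"angular":[0,0,0],"gripper":0},
    {"travel":[0,0,0.184],"angular":[0,0,0],"gripper":0},
  ],
)

```text
t: 7.15
tool_pos: [0.5835, 0.2518, 0.1642]
tool_rot: [-0.036, -3.14, 0.001]
contact_force: [-0.2, 0.5, -0.2]
opening: -0.0003
grip_force: 0.0
```

Run:
```python
from h import *
b=shot('side')['img'][125:205,165:265,::-1]
cv2.imwrite('pics/p3.png',cv2.resize(b,None,fx=6,fy=6,interpolation=cv2.INTER_CUBIC))
```

```text
(no output)
```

View pics/p3.png

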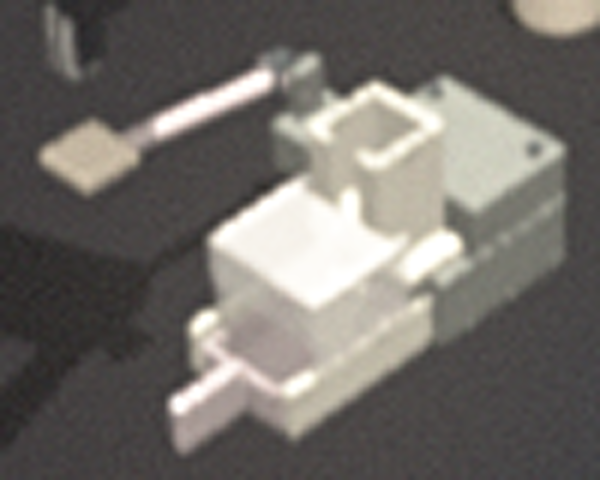

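The stack is one lower again, with its gap at (350,205), and the lever is up at (90,155). Three coupons are out, so I go to the tab.

Request:
step_arm(
  targets=[
    {"travel":[-0.048,-0.166,0],"angular":[0,0,0],"gripper":0.5},
    {"travel":[-0.048,-0.166,0],"angular":[0,0,0],"gripper":0.5},
    {"travel":[-0.048,-0.166,0],"angular":[0,0,0],"gripper":0.5},
    {"travel":[-0.048,-0.166,-0.08],"angular":[0,0,0],"gripper":0.5},
    {"travel":[-0.048,-0.166,-0.15],"angular":[0,0,0],"gripper":0.5},
    {"travel":[-0.048,-0.166,-0.15],"angular":[0,0,0],"gripper":0.5},
  ],
)

```text
t: 7.8
tool_pos: [0.5499, 0.1517, 0.0684]
tool_rot: [-0.036, -3.128, 0.003]
contact_force: [-1.0, -0.2, -0.5]
opening: 0.0427
grip_force: 0.0
```

Run:
```python
from h import *
b=shot('wrist')['img'][:,:,::-1]
o=ctrl.get_obs();print(o['tool_pos'],o['tool_rot'],o['opening'])
cv2.imwrite('pics/w1.png',b)
```

```text
[0.55245576 0.15218255 0.0720671 ] [-3.57636029e-02 -3.13398702e+00  1.50694011e-03] 0.042347004330308066
```

View pics/w1.png

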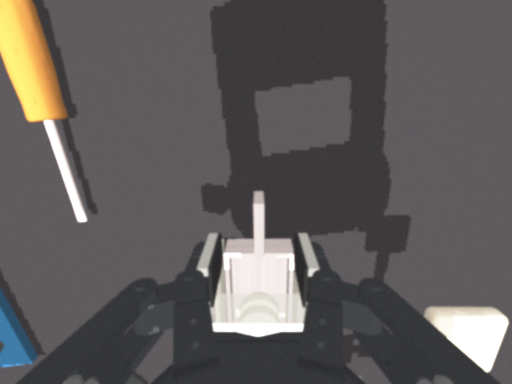

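The tab is centred between the fingers, with its front end at (258,195). The screwdriver is well clear at upper left. I check the tab's place numerically before descending.

Run:
```python
from fit import *
d=load('wrist');D,J=np.load('DJ.npy')
print(back(d,(259,193),.03),W(D,(-.1005,0)),back(d,(259,240),.03),W(D,(-.0555,0)))
```

```text
[0.53040556 0.15232089 0.03      ] [0.538  0.1524] [0.56816798 0.15151814 0.03      ] [0.583  0.1513]
```

Request:
step_arm(
  targets=[
    {"travel":[0,0,-0.06],"angular":[0,0,0],"gripper":0.5},
    {"travel":[0,0,-0.108],"angular":[0,0,0],"gripper":0.5},
    {"travel":[0,0,-0.108],"angular":[0,0,0],"gripper":0.5},
    {"travel":[0,0,-0.108],"angular":[0,0,0],"gripper":0},
    {"travel":[0,0,-0.108],"angular":[0,0,0],"gripper":0},
    {"travel":[0,0,-0.108],"angular":[0,0,0],"gripper":0},
    {"travel":[0,0,-0.108],"angular":[0,0,0],"gripper":0},
    {"travel":[0,0,-0.108],"angular":[0,0,0],"gripper":0},
  ],
  squeeze=30,
)

```text
t: 8.65
tool_pos: [0.5577, 0.1528, 0.0138]
tool_rot: [0.036, 3.136, 0.001]
contact_force: [-1.0, 0.3, 6.9]
opening: 0.007
grip_force: 31.9
```

Request:
step_arm(
  targets=[
    {"travel":[-0.015,0.0003,0],"angular":[0,0,0],"gripper":0},
    {"travel":[-0.045,0.001,0],"angular":[0,0,0],"gripper":0},
    {"travel":[-0.08,0.0018,0],"angular":[0,0,0],"gripper":0},
    {"travel":[-0.115,0.0026,0],"angular":[0,0,0],"gripper":0},
    {"travel":[-0.15,0.0035,0],"angular":[0,0,0],"gripper":0},
    {"travel":[-0.185,0.0043,0],"angular":[0,0,0],"gripper":0},
    {"travel":[-0.22,0.005,0],"angular":[0,0,0],"gripper":0},
    {"travel":[-0.25,0.0058,0],"angular":[0,0,0],"gripper":0},
    {"travel":[-0.272,0.0063,0],"angular":[0,0,0],"gripper":0},
    {"travel":[-0.283,0.0065,0],"angular":[0,0,0],"gripper":0},
  ],
)

```text
t: 9.65
tool_pos: [0.3886, 0.1569, 0.0138]
tool_rot: [0.035, 3.131, 0.003]
contact_force: [5.6, -0.5, 5.0]
opening: 0.007
grip_force: 31.7
```

Request:
step_arm(
  targets=[
    {"travel":[0,0,0],"angular":[0,0,0],"gripper":0},
    {"travel":[0,0,0],"angular":[0,0,0],"gripper":0},
    {"travel":[0,0,0],"angular":[0,0,0],"gripper":0.5},
    {"travel":[0,0,0],"angular":[0,0,0],"gripper":0.5},
    {"travel":[0,0,0],"angular":[0,0,0],"gripper":0.5},
    {"travel":[0,0,0.06],"angular":[0,0,0],"gripper":0.5},
    {"travel":[0,0,0.14],"angular":[0,0,0],"gripper":0.6},
    {"travel":[-0.05,0.12,0.2],"angular":[0,0,0],"gripper":1},
    {"travel":[-0.05,0.2,0.24],"angular":[0,0,0],"gripper":1},
    {"travel":[-0.05,0.2,0.24],"angular":[0,0,0],"gripper":1},
  ],
)

```text
t: 10.65
tool_pos: [0.3549, 0.2779, 0.1559]
tool_rot: [0.036, 3.14, 0.002]
contact_force: [0.8, 0.3, -0.1]
opening: 0.0854
grip_force: 0.0
```

Run:
```python
from h import *
a=shot('top')['img'][165:265,170:270,::-1];b=shot('side')['img'][125:265,140:290,::-1]
o=np.zeros((500,800,3),np.uint8);o[:,:400]=cv2.resize(a,None,fx=5,fy=5,interpolation=cv2.INTER_CUBIC)[:,:400];o[:373,400:]=cv2.resize(b,(400,373),interpolation=cv2.INTER_CUBIC)
cv2.imwrite('pics/out.png',o)
```

```text
(no output)
```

View pics/out.png

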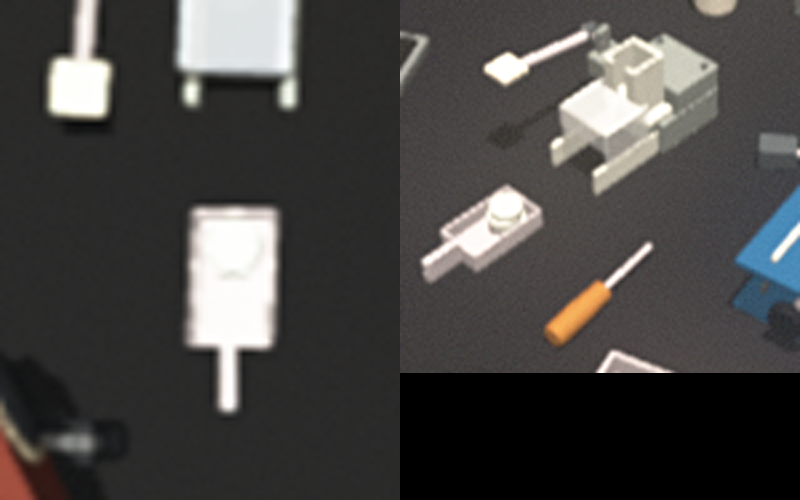

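The tray is fully out on the bench, with its rim running from (190,208) to (275,347) and its tab end at (228,411). The coupons are stacked near the back at (230,250), and the lever is up. Now I measure the tray's pose.

Run:
```python
from fit import *
d=load('top');D,J=np.load('DJ.npy')
f=lambda X,Y:(170+X/5-.4,165+Y/5-.4)
for z in (24,):
  T=fit(d,[((47.5,28,z),f(190,208)),((47.5,-28,z),f(279,208)),((-47.5,-28,z),f(275,347)),((-47.5,28,z),f(187,348)),((-92.5,0,30),f(228,411))],[.46,.155,0])
s=load('side')
print(W(T,(0,0)),J, 'predicted from pull',W(D,(-.178,0)))
# side check: pixel in 400x373 panel -> orig
g=lambda p:((p[0]-400)*150/400+140-.3,p[1]*140/373+125-.3)
P=[((.0475,.028,.024),(508,184)),((.0475,-.028,.024),(543,207)),((-.0475,-.028,.024),(477,250)),((-.0925,0,.03),(425,262))]
for l,p in P: print(proj(s,[*W(T,l[:2]),l[2]]).round(1),np.round(g(p),1))
o=ctrl.get_obs();print(o['tool_pos'],o['tool_rot'],o['q'].__class__,np.round(o['q'],3))
```

```text
[ 0.4612  0.1554 -0.003 ] res [[0.9, 0.5], [-1.1, 0.6], [-0.9, -0.3], [0.8, -0.6], [0.1, -0.2]]
[0.4612 0.1554] [ 0.64694536 -0.16359512  0.13161287] predicted from pull [0.4605 0.1542]
[[179.4 194.3]] [180.2 193.8]
[[192.5 203.2]] [193.3 202.4]
[[168. 221.]] [168.6 218.5]
[[149.  223.4]] [149.1 223. ]
[0.35573413 0.27974952 0.15737544] [0.02857111 3.13768881 0.00516202] <class 'numpy.ndarray'> [ 5.010e-01 -3.280e-01  2.081e+00  1.000e-03  1.383e+00 -1.052e+00]
```

The top-view fit matches the side view and the predicted pull, so the tray is at (0.461, 0.155). I move above it with the gripper open.

Request:
step_arm(
  targets=[
    {"travel":[0.169,-0.202,-0.05],"angular":[0,0,0.01],"gripper":1},
    {"travel":[0.169,-0.202,-0.05],"angular":[0,0,0.01],"gripper":1},
    {"travel":[0.169,-0.202,-0.05],"angular":[0,0,0.01],"gripper":1},
    {"travel":[0.169,-0.202,-0.1],"angular":[0,0,0.01],"gripper":1},
    {"travel":[0.169,-0.202,-0.12],"angular":[0,0,0.01],"gripper":1},
    {"travel":[0.169,-0.202,-0.12],"angular":[0,0,0.01],"gripper":1},
    {"travel":[0.169,-0.202,-0.12],"angular":[0,0,0.01],"gripper":1},
  ],
)

```text
t: 11.45
tool_pos: [0.456, 0.1554, 0.0823]
tool_rot: [-0.022, -3.14, 0.0]
contact_force: [-0.5, -0.2, -0.1]
opening: 0.0856
grip_force: 0.0
```

Request:
step_arm(
  targets=[
    {"travel":[0,0,-0.06],"angular":[0,0,0],"gripper":1},
    {"travel":[0,0,-0.11],"angular":[0,0,0],"gripper":1},
    {"travel":[0,0,-0.132],"angular":[0,0,0],"gripper":1},
    {"travel":[0,0,-0.132],"angular":[0,0,0],"gripper":1},
    {"travel":[0,0,-0.132],"angular":[0,0,0],"gripper":1},
  ],
)

```text
t: 11.95
tool_pos: [0.4577, 0.1557, 0.0048]
tool_rot: [0.022, 3.139, 0.001]
contact_force: [-0.1, 0.2, 1.0]
opening: 0.085
grip_force: 0.0
```

Request:
step_arm(
  targets=[
    {"travel":[0,0,0],"angular":[0,0,0],"gripper":0.3},
    {"travel":[0,0,0],"angular":[0,0,0],"gripper":0.3},
    {"travel":[0,0,0],"angular":[0,0,0],"gripper":0.3},
    {"travel":[0,0,0],"angular":[0,0,0],"gripper":0.3},
    {"travel":[0,0,0],"angular":[0,0,0],"gripper":0.3},
  ],
  squeeze=50,
)

```text
t: 12.45
tool_pos: [0.4583, 0.1554, 0.0052]
tool_rot: [0.024, 3.139, 0.001]
contact_force: [-1.8, 1.3, 6.8]
opening: 0.0544
grip_force: 54.7
```

Request:
step_arm(
  targets=[
    {"travel":[0,0,0.01],"angular":[0,0,0],"gripper":0.3},
    {"travel":[0,0,0.03],"angular":[0,0,0],"gripper":0.3},
    {"travel":[0,0,0.06],"angular":[0,0,0],"gripper":0.3},
    {"travel":[0,0,0.09],"angular":[0,0,0],"gripper":0.3},
    {"travel":[0,0,0.12],"angular":[0,0,0],"gripper":0.3},
    {"travel":[0,0,0.15],"angular":[0,0,0],"gripper":0.3},
    {"travel":[0,0,0.18],"angular":[0,0,0],"gripper":0.3},
    {"travel":[0,0,0.2],"angular":[0,0,0],"gripper":0.3},
    {"travel":[0,0,0.2],"angular":[0,0,0],"gripper":0.3},
    {"travel":[0,0,0.2],"angular":[0,0,0],"gripper":0.3},
  ],
)

```text
t: 13.45
tool_pos: [0.4564, 0.1549, 0.123]
tool_rot: [-0.024, -3.141, 0.0]
contact_force: [-0.3, 0.7, -2.6]
opening: 0.0546
grip_force: 53.7
```

Run:
```python
from h import *
b=shot('side')['img'][110:260,120:330,::-1];a=shot('wrist')['img'][:,:,::-1]
o=np.zeros((600,800,3),np.uint8);o[:300,:400]=cv2.resize(a,(400,300));o[:300,400:]=0
o=np.vstack([cv2.resize(a,(400,300)),np.zeros((0,400,3),np.uint8)]);o=np.hstack([o,cv2.resize(b,(400,300),interpolation=cv2.INTER_CUBIC)])
cv2.imwrite('pics/lift.png',o)
print(np.round(np.r_[ctrl.get_obs()['tool_pos'],ctrl.get_obs()['tool_rot']],4),ctrl.get_obs()['t'])
```

```text
[ 4.5590e-01  1.5490e-01  1.2200e-01 -2.3600e-02 -3.1392e+00  7.0000e-04] 13.55
```

View pics/lift.png

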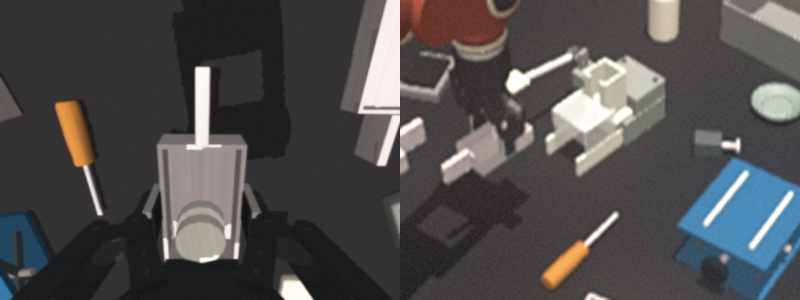

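The wrist view shows the tray held level, with the coupon stack inside it at (200,232). The force reads 2.6 N, which is about the expected weight. I carry it to the jack.

Request:
step_arm(
  targets=[
    {"travel":[0.01,-0.017,0],"angular":[0,0,0.0],"gripper":0.3},
    {"travel":[0.03,-0.05,0],"angular":[0,0,0.02],"gripper":0.3},
    {"travel":[0.055,-0.093,0],"angular":[0,0,0.04],"gripper":0.3},
    {"travel":[0.082,-0.14,0],"angular":[0,0,0.06],"gripper":0.3},
    {"travel":[0.11,-0.187,0],"angular":[0,0,0.08],"gripper":0.3},
    {"travel":[0.138,-0.234,0],"angular":[0,0,0.1],"gripper":0.3},
    {"travel":[0.165,-0.281,0],"angular":[0,0,0.12],"gripper":0.3},
    {"travel":[0.193,-0.328,0],"angular":[0,0,0.14],"gripper":0.3},
    {"travel":[0.221,-0.375,0],"angular":[0,0,0.16],"gripper":0.3},
    {"travel":[0.249,-0.423,0],"angular":[0,0,0.187],"gripper":0.3},
  ],
)

```text
t: 14.55
tool_pos: [0.6063, -0.1008, 0.1221]
tool_rot: [0.207, -3.133, -0.0]
contact_force: [0.8, 0.6, -2.4]
opening: 0.0548
grip_force: 53.6
```

Request:
step_arm(
  targets=[
    {"travel":[0.022,-0.038,0],"angular":[0,0,0],"gripper":0.3},
    {"travel":[0.042,-0.072,0],"angular":[0,0,0],"gripper":0.3},
    {"travel":[0.056,-0.096,0],"angular":[0,0,0],"gripper":0.3},
    {"travel":[0.0637,-0.1085,0],"angular":[0,0,0],"gripper":0.3},
    {"travel":[0.0637,-0.1085,0],"angular":[0,0,0],"gripper":0.3},
    {"travel":[0.0637,-0.1085,0],"angular":[0,0,0],"gripper":0.3},
    {"travel":[0.0637,-0.1085,0],"angular":[0,0,0],"gripper":0.3},
    {"travel":[0.0637,-0.1085,0],"angular":[0,0,0],"gripper":0.3},
  ],
)

```text
t: 15.35
tool_pos: [0.6441, -0.163, 0.1234]
tool_rot: [0.208, -3.135, -0.0]
contact_force: [-0.5, -0.1, -2.7]
opening: 0.0547
grip_force: 53.7
```

Run:
```python
from h import *
b=shot('side')['img'][130:280,230:380,::-1];a=shot('wrist')['img'][:,:,::-1]
o=np.zeros((400,800,3),np.uint8);o[:300,:400]=cv2.resize(a,(400,300));o[:,400:]=cv2.resize(b,(400,400),interpolation=cv2.INTER_CUBIC)
cv2.imwrite('pics/over.png',o)
o=ctrl.get_obs();print(np.round(np.r_[o['tool_pos'],o['tool_rot']],4),o['t'],2*np.arctan2(-o['tool_rot'][0],o['tool_rot'][1]))
```

```text
[ 0.6442 -0.1632  0.1234 -0.2082  3.1347 -0.    ] 15.45 0.13264083052150394
```

View pics/over.png

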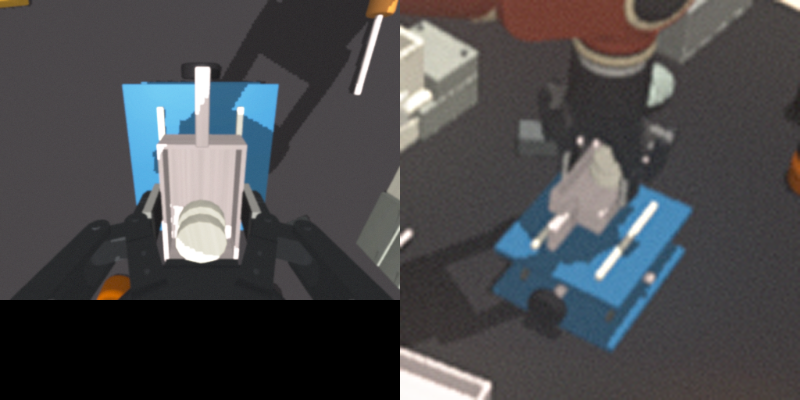

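The yaw matches, at 0.1326. In the wrist view the ribs at (161,130) and (240,130) lie evenly about the tab. I lower the tray.

Request:
step_arm(
  targets=[
    {"travel":[0,0,-0.015],"angular":[0,0,0],"gripper":0.3},
    {"travel":[0,0,-0.035],"angular":[0,0,0],"gripper":0.3},
    {"travel":[0,0,-0.055],"angular":[0,0,0],"gripper":0.3},
    {"travel":[0,0,-0.068],"angular":[0,0,0],"gripper":0.3},
    {"travel":[0,0,-0.075],"angular":[0,0,0],"gripper":0.3},
    {"travel":[0,0,-0.078],"angular":[0,0,0],"gripper":0.3},
    {"travel":[0,0,-0.078],"angular":[0,0,0],"gripper":0.3},
    {"travel":[0,0,-0.078],"angular":[0,0,0],"gripper":0.3},
  ],
)

```text
t: 16.25
tool_pos: [0.6449, -0.164, 0.0771]
tool_rot: [-0.207, 3.134, -0.001]
contact_force: [0.4, -0.0, -2.2]
opening: 0.0546
grip_force: 53.7
```

Request:
step_arm(
  targets=[
    {"travel":[0,0,-0.002],"angular":[0,0,0],"gripper":0.3},
    {"travel":[0,0,-0.004],"angular":[0,0,0],"gripper":0.3},
    {"travel":[0,0,-0.004],"angular":[0,0,0],"gripper":0.3},
    {"travel":[0,0,-0.004],"angular":[0,0,0],"gripper":0.3},
  ],
)

```text
t: 16.65
tool_pos: [0.6449, -0.1641, 0.0753]
tool_rot: [-0.207, 3.134, -0.001]
contact_force: [-2.0, 0.4, 3.9]
opening: 0.055
grip_force: 54.4
```

Contact came at the expected height. I release slowly and rise.

Request:
step_arm(
  targets=[
    {"travel":[0,0,0],"angular":[0,0,0],"gripper":0.75},
    {"travel":[0,0,0],"angular":[0,0,0],"gripper":1},
    {"travel":[0,0,0],"angular":[0,0,0],"gripper":1},
    {"travel":[0,0,0],"angular":[0,0,0],"gripper":1},
    {"travel":[0,0,0.02],"angular":[0,0,0],"gripper":1},
    {"travel":[0,0,0.06],"angular":[0,0,0],"gripper":1},
    {"travel":[0,0,0.12],"angular":[0,0,0],"gripper":1},
    {"travel":[0,0,0.2],"angular":[0,0,0],"gripper":1},
    {"travel":[-0.06,0,0.26],"angular":[0,0,0],"gripper":1},
    {"travel":[-0.12,0,0.28],"angular":[0,0,0],"gripper":1},
  ],
)

```text
t: 17.65
tool_pos: [0.5741, -0.1647, 0.249]
tool_rot: [-0.207, 3.126, -0.007]
contact_force: [0.4, 0.3, 0.8]
opening: 0.0854
grip_force: 0.0
```

Request:
step_arm(
  targets=[
    {"travel":[-0.08,-0.08,0],"angular":[0,0,0],"gripper":1},
    {"travel":[-0.2,-0.2,0],"angular":[0,0,0],"gripper":1},
    {"travel":[-0.2,-0.2,0],"angular":[0,0,0],"gripper":1},
    {"travel":[-0.2,-0.2,0],"angular":[0,0,0],"gripper":1},
    {"travel":[-0.2,-0.2,0],"angular":[0,0,0],"gripper":1},
    {"travel":[-0.2,-0.2,0],"angular":[0,0,0],"gripper":1},
  ],
)

```text
t: 18.25
tool_pos: [0.4526, -0.2839, 0.243]
tool_rot: [-0.206, 3.134, -0.001]
contact_force: [-0.9, 0.2, -0.4]
opening: 0.0856
grip_force: 0.0
```

Run:
```python
from h import *
b=shot('side')['img'][110:290,160:380,::-1];a=shot('top')['img'][120:210,260:350,::-1]
o=np.zeros((400,800,3),np.uint8);o[:,:400]=cv2.resize(a,(400,400),interpolation=cv2.INTER_CUBIC);o[:327,400:]=cv2.resize(b,(400,327),interpolation=cv2.INTER_CUBIC)
cv2.imwrite('pics/end.png',o)
```

View pics/end.png

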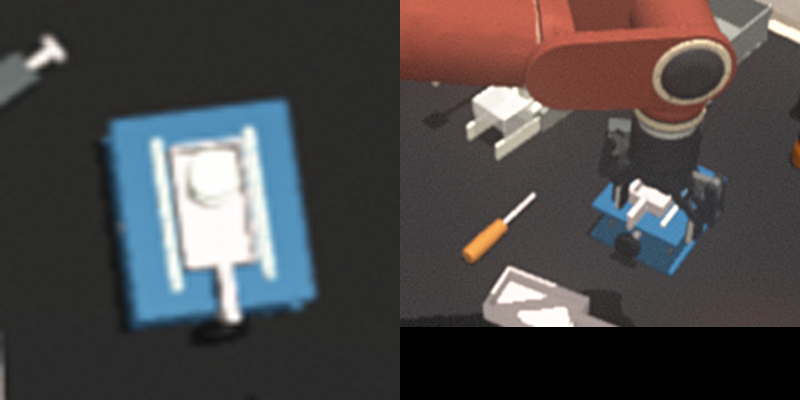

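The tray sits between the ribs with the coupons in it at (213,178). Its height matched contact on the plate, and the robot is clear of it, so I hand in.

```bash
python3 -c "
from h import *
print(ctrl.finish_job())"
```

```text
the job is handed in; nothing more can be done
None
```

I handed the job in at about 18 s: three coupons dispensed, the tray drawn out and let go, then set level between the jack's ribs with its coupons; the hand-in returned no verdict.

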